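# Fit the calibration arm and apply the brake pedal

### The arm

A 6-joint arm with a two-finger parallel gripper is mounted at the origin on the work surface. World frame = base frame: x ahead of the robot, y to its left, z up, the work surface at z = 0. Lengths are in m, angles in rad, forces in N, time in s.
With the tool pointing down it reaches from about 0.35 to 0.775 m from the base axis. Payload 7.3 kg.
Tool frame: the origin (TCP) lies at the very end of the fingers, on their centre line; the grasp point (between the pads) lies 19 mm behind it; z points along the fingers, y is the line along which they close (so a half turn about z gives the same grasp; the last joint's range is limited). The gripper opens to 92 mm and grips with 3 to 60 N. Pads are 19 mm wide; open, the fingers measure 130 mm over their backs; the gripper's body (75 mm by 190 mm) begins 47 mm behind the grasp point.
Start: joints at [1.033, 0.342, 1.524, -0, 1.275, -0.146], TCP at [0.2, 0.485, 0.227] pointing down, gripper open.
Joint ranges: [-2.53, 2.53], [-0.77, 2.02], [0.04, 2.7], [-1, 4.14], [0.28, 2.66], [-3.11, 3.11]. Speed limits (rad/s): [2.57, 2.57, 3.14, 3.14, 3.14, 3.14].

### API

Orientations are given as [roll, pitch, yaw] about the fixed x, y, z axes, in that order (R = Rz(yaw) Ry(pitch) Rx(roll)).
In Python, from cell import robot gives the robot as it stands.
- The arm moves only by the tool apply_moves, never from a script. Its argument "motion" is text: rows parted by semicolons, each of 7 numbers parted by spaces: the opening in per cent of the stroke, from 0 (shut) to 100 (fully open), then the shift along the tool's x, y, z in cm, then the turn, a rotation vector about the tool's x, y, z in rad. A call has 1 to 20 rows; each row shifts and turns the commanded pose from where the row before left it, along the tool's axes as they then stand; what a row does not reach is not made up. A row lasts 1/8 s, in which the tool goes at most 62.5 mm and 10.7 degrees, less where a joint would pass 70% of its speed; a pose out of reach is approached as far as the arm can. A call with a gripper value outside its range is refused whole. The fingers move at their own pace and stop on an object; "force" is the grip in N (left out, the last holds). Time passes only in rows, so rows that do not move let the fingers close. It gives the time, the measured TCP pose, the force, the opening and the grip force at its end, in the units of the state.
- robot.observe(): the state, without advancing time (a new reading comes with each control period).
- robot.read_camera(name): name is "scene" or "side" or "wrist"; returns a dict with "img" (400x640x3 uint8, red, green, blue), "fovy" (degrees; the focal length in pixels is half the picture's height over the tangent of half this angle, whatever the lens; pixels are square), "cx", "cy" (the principal point, pixels), "R" (3x3) and "t" (3): a world point X has camera coordinates R X + t; the wrist camera has in their place "hand_eye" (4x4, takes a point from camera to tool coordinates, whose origin is the TCP and whose axes are the flange's). Camera axes: x right, y down, z forward; pixel columns grow to the right and rows downward; lengths in m; the calibration is good to about 2 mm. A picture is of the moment at which its call begins: read the wrist's pose just before it. There is no depth.
- robot.hand_in(): hands the job in; it is judged then, once.
Trained networks look in a picture, given as the dict that the camera call returned (one of the last four; its "shot" number tells which), for a name from the list of things; names that differ only in an ending like _2 or _b are one class to them, and where a whole thing is asked for, a point or a joint stands for the part that bears it (a point fixed in the world has none). Each returns a list of dicts, best first, with "score" (0 to 1); they miss things now and then, are a little off and sometimes report something else, mostly with a low value. They report only what shows in the picture. A call takes as long as a camera call. They do not tell look-alikes from the thing itself.
- robot.search_frame(target, picture): "centre" ([x, y, z] in m, in world coordinates, good to about 4 mm: the middle of the surface that is visible of it).
- robot.trace(target, picture): "pixels" (400x640 bool, what is visible of it).
The state is a dict: "time": time; "qpos": joint angles; "qvel": joint speeds; "joint_efforts": joint torques, N m; "tool_pos": TCP position; "tool_rot": TCP orientation; "contact_force": force on the tool from outside, world axes, zero at the start; "torque": the same for the moment, N m; "opening": finger opening in m; "grip_force": force on a finger pad.
Only numpy, scipy, OpenCV 4.12 (cv2) and the standard library are available. Lean on these libraries where they do the work, as an engineer would, in place of code of your own. Each camera call takes 0.05 s, during which the arm holds its last target. There are 200 camera calls.

### The job

Set up the brake for its torque check: fit the calibration arm onto the brake's upright shaft, its keyway over the key, fully home on the shoulder, and let go of it. Then push the brake pedal with the gripper down onto its stop, firmly but without hammering or forcing it, keep it on the stop for two seconds, and ease it back up under control rather than letting it snap; leave the pedal alone until the arm is home, and leave the other things on the bench where they are.

Things in the scene. Friction and masses are not known exactly. Their poses are not given: they have to be found in the camera images.
- bar_grip (a point): Calibration arm (loose, steel hub, aluminium bar, 0.3 to 0.6 kg, 200 mm long, 30 mm high, lying flat): half-way up on the centre line of its straight bar, 55 mm from the bore axis, 15 mm above its underside. x runs along the bar away from the hub, z up. The bar is 26 mm wide and free to grasp from 32 to 126 mm from the bore axis; a round boss (44 mm) ends it.
- cal_arm: The same arm: origin on the bore axis at the underside, axes as bar_grip.
- bore (a point): The same arm: centre of its bore at the underside of the hub (60 mm across, 30 mm high). The through bore is 29 mm wide, with an 11 mm wide keyway all the way through on the side away from the bar (-x), to 25 mm from the axis. Axes as bar_grip.
- seat (a point): Centre of the brake shaft's shoulder, 90 mm above the table, on which the hub's underside must rest. The shaft (upright, steel, 26 mm across) has one key, 8 mm wide, out to 18 mm from the axis on its -x side, from the shoulder to 30 mm above it. With the arm home, the arm's x lies along this x. z up. The shaft is stiff to turn (1.5 N m).
- shaft_top (a point): Top of the same shaft, on its axis, 52 mm above the shoulder; the last 8 mm taper to 14 mm across. Axes as seat.
- brake_unit: Fixed brake that carries the shaft: a green drum, 144 mm across, top at 64 mm, on a dark 170 mm square base; a collar of 60 mm diameter rises from the drum to the shoulder. Origin on the table on the shaft's axis.
- pedal_unit: Fixed brake pedal unit; origin on the table under the pedal pad, x from the pad to the hinge (away from the robot), z up. The hinge axis is along y at x = 140, z = 50 mm. A green tubular guard stands over the pedal. Its front is open: the pad is reached from the front with the gripper leaned 40 to 50 degrees, fingers pointing down and towards +x, or up to 40 degrees to either side of +x.
- guard_front (a point): Middle of the guard's front cross tube (along y, 18 mm thick, axis 225 mm above the table, 20 mm in front of the pad's centre). Two 12 mm cross tubes lie 65 and 115 mm behind it at the same height; side tubes at 90 mm to either side run back from it and go down to the table 145 mm behind it. Axes as pedal_unit.
- pad_top (a point): Centre of the upper face of the black rubber pedal pad, 75 mm along x, 70 mm along y; level when up, 112 mm above the table. A 7 mm high lip runs along its front (-x) edge. Axes as pedal_unit when up; turns with the pedal.
- pedal: The hinged pedal (lever and pad, 190 mm); origin on its hinge axis, axes as pedal_unit when up. A spring holds it up: about 6 N at the pad starts it, 8 to 15 N brings it down, rising smoothly. The lever then lands on a steel stop pin, set by hand to a different height each time: there the force jumps by some 8 N per mm. Let go, the pedal snaps up.
- pedal_angle (a joint): Pedal angle in rad: 0 when up, growing as the pad goes down. It meets the stop somewhere between 0.2 and 0.4.
- spanner: steel spanner, 200 mm long, lying flat; bystander, to be left alone; origin under its centre
- driver: screwdriver, 200 mm long, lying flat; bystander, to be left alone; origin under its centre
- pulley: plain aluminium ring-shaped pulley, 90 mm across, 28 mm high, round hole without keyway, lying flat; bystander, to be left alone; origin under its centre
- mug: white mug, 76 mm across, 90 mm high; bystander, to be left alone; origin under its centre
- brake_pad: brake pad, 110 x 50 x 17 mm, lying flat; bystander, to be left alone; origin under its centre
- jar: amber glass jar with a steel cap, 70 mm across, 80 mm high; bystander, to be left alone; origin under its centre
There are look-alikes about, which are no part of the job. There is more than one size of the cal_arm; the job needs the smaller.

How it is judged:
By the outcome, as a careful person would: the job done as asked, in the order asked, and still so for the second after the job is handed in, with the robot touching nothing.
It also fails if it takes over 72 s, if anything falls off the work surface, if the arm or the gripper's body presses on something with over 40 N, if the wrist force passes 120 N, or if a joint passes its speed limit or range.

## Working session

There is one attempt and no reset: what is moved stays moved. The work goes in short steps, Python scripts to look and compute and a tool call to move; the robot and the scene stay as the last step left them, time stands still between calls to the robot, and variables do not carry over. Pictures are saved under pics/ and viewed, at most 10 in all, crops included, and the job is handed in when it is done.

Besides the shell and the picture viewer there is one more tool, called by a JSON object that holds its "method" and its "body". apply_moves: Moves the arm, as the interface text tells. Its arguments: {"type":"object","properties":{"motion":{"type":"string"},"force":{"type":"number"}},"required":["motion"]}

```bash
mkdir -p pics
cat > h.py <<'E'
import numpy as np, cv2
from scipy.spatial.transform import Rotation as Ro
from cell import robot
def save(n,img): cv2.imwrite('pics/'+n+'.png',cv2.cvtColor(np.ascontiguousarray(img),cv2.COLOR_RGB2BGR))
def f(p): return p['img'].shape[0]/2/np.tan(np.radians(p['fovy'])/2)
def RT(p,st=None):
    if 'R' in p: return np.array(p['R']),np.array(p['t'])
    T=np.eye(4);T[:3,:3]=Ro.from_euler('xyz',st['tool_rot']).as_matrix();T[:3,3]=st['tool_pos']
    M=np.linalg.inv(T@np.array(p['hand_eye']));return M[:3,:3],M[:3,3]
def proj(p,X,st=None):
    R,t=RT(p,st);c=np.atleast_2d(X)@R.T+t
    return c[:,:2]/c[:,2:]*f(p)+[p['cx'],p['cy']]
def plane(p,px,z,st=None):
    R,t=RT(p,st);px=np.atleast_2d(px)
    d=np.c_[(px-[p['cx'],p['cy']])/f(p),np.ones(len(px))]@R;o=-R.T@t
    return o+d*((z-o[2])/d[:,2])[:,None]
E
python3 - <<'E'
from h import *
ps=robot.read_camera('scene');pd=robot.read_camera('side')
save('scene',ps['img']);save('side',pd['img'])
np.set_printoptions(precision=4,suppress=True)
print(robot.observe())
for n,p in (('scene',ps),('side',pd)):
    print(n,'cam at',-np.array(p['R']).T@p['t'],p['fovy'])
    for k in ['cal_arm','brake_unit','seat','shaft_top','pad_top','guard_front','pedal_unit','bar_grip','bore','spanner','driver','pulley','mug','brake_pad','jar']:
        try:
            for d in robot.search_frame(k,p)[:3]: print(k,np.round(d['centre'],3),round(d['score'],2),proj(p,d['centre'])[0].round())
        except Exception as e: print(k,e)
E
```

```text
{'time': 0.1, 'qpos': array([ 1.033 ,  0.3427,  1.5249, -0.    ,  1.2754, -0.146 ]), 'qvel': array([ 0.0002, -0.0013, -0.0038,  0.0007,  0.0012,  0.0001]), 'joint_efforts': array([  0.0013, -43.2007, -24.4695,   0.0719,   0.0526,  -0.0001]), 'tool_pos': array([0.2003, 0.4849, 0.2261]), 'tool_rot': array([-3.1403, -0.0002,  2.7498]), 'contact_force': array([ 1.2926, -1.1428, -1.024 ]), 'torque': array([-0.0351, -0.0178, -0.0122]), 'grip_force': 0.0, 'opening': 0.09171516290806672}
scene cam at [ 1.3685 -0.4529  1.1858] 42.530890184313044
cal_arm [0.594 0.34  0.034] 0.86 [412. 204.]
cal_arm [0.407 0.523 0.04 ] 0.78 [419. 148.]
brake_unit [ 0.547 -0.366  0.061] 0.94 [189. 297.]
seat [ 0.527 -0.364  0.091] 0.77 [184. 285.]
shaft_top [ 0.531 -0.363  0.088] 0.56 [185. 286.]
pad_top [0.714 0.005 0.084] 0.89 [344. 270.]
pad_top [ 0.42  -0.144  0.059] 0.47 [244. 230.]
guard_front [ 0.725 -0.008  0.063] 0.56 [342. 280.]
pedal_unit [ 0.725 -0.011  0.067] 0.59 [342. 280.]
bar_grip [0.596 0.343 0.038] 0.98 [414. 203.]
bar_grip [0.408 0.523 0.038] 0.91 [419. 148.]
bore [0.406 0.52  0.037] 0.83 [41
[... 1069 characters left out ...]
  0.092] 0.73 [422. 329.]
pedal_unit [ 0.309 -0.257  0.003] 0.43 [330. 354.]
bar_grip [0.38  0.519 0.044] 0.88 [214. 161.]
bar_grip [0.581 0.349 0.026] 0.78 [289. 169.]
bore [0.378 0.517 0.041] 0.8 [214. 162.]
bore [0.575 0.349 0.036] 0.66 [287. 168.]
bore [0.269 0.191 0.023] 0.25 [233. 243.]
spanner [ 0.31  -0.256  0.006] 0.98 [331. 353.]
driver [0.271 0.189 0.024] 0.71 [234. 243.]
pulley [0.411 0.131 0.035] 0.98 [282. 232.]
pulley [ 0.403 -0.139  0.05 ] 0.45 [332. 294.]
mug [ 0.401 -0.14   0.05 ] 0.7 [332. 295.]
mug [ 0.512 -0.372  0.093] 0.59 [422. 331.]
brake_pad [ 0.393 -0.015  0.016] 0.8 [304. 271.]
jar [ 0.723 -0.242  0.073] 0.81 [442. 259.]
jar [ 0.307 -0.257  0.005] 0.53 [330. 354.]
```

View pics/scene.png

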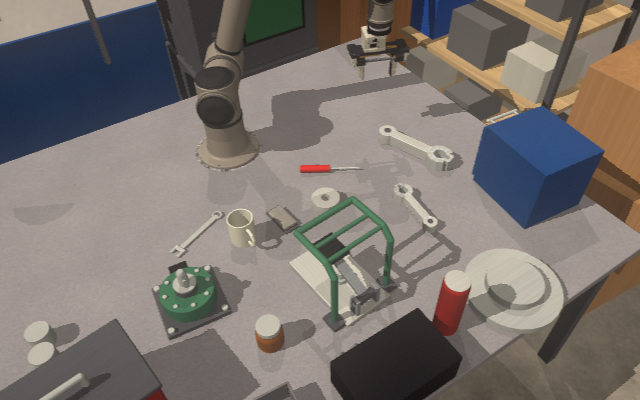

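View pics/side.png

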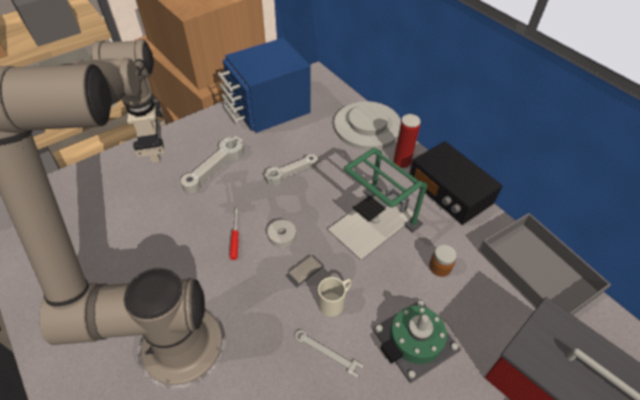

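The scene picture shows two candidate arms: a small one at scene (414,204) / side (290,169), and a big one at scene (419,148) / side (214,162). I'm taking the small one. The brake is at scene (189,297), and the pedal and guard are at (344,270).

Run:
```python
from h import *
np.set_printoptions(precision=4,suppress=True)
ims=[]
for n in ('scene','side'):
    p=robot.read_camera(n)
    for d in robot.trace('cal_arm',p)[:2]:
        ys,xs=np.nonzero(d['pixels']);P=plane(p,np.c_[xs,ys],0.03)[:,:2]
        c=P.mean(0);u=np.linalg.svd(P-c,full_matrices=False)[2][0];s=(P-c)@u;w=(P-c)@[-u[1],u[0]]
        print(n,d['score'],xs.mean(),ys.mean(),'c',c,'u',u,s.min(),s.max(),'ends',c+s.min()*u,c+s.max()*u,'w-',np.ptp(w[s<s.min()+.05]),'w+',np.ptp(w[s>s.max()-.05]))
    c=p['img'][150:240,370:470] if n=='scene' else p['img'][135:215,240:340]
    ims.append(cv2.resize(c,(400,360),interpolation=cv2.INTER_CUBIC))
save('crop',np.hstack(ims))
p=robot.read_camera('wrist');print(p['hand_eye'],p['fovy'],p['cx'],p['cy'])
```

```text
scene 0.68 413.6995192307692 206.45552884615384 c [0.6    0.3403] u [ 0.9911 -0.1329] -0.10827453836012178 0.11109629755222787 ends [0.4927 0.3547] [0.7101 0.3255] w- 0.07316480046816176 w+ 0.056575123045198086
scene 0.63 417.9568345323741 148.64388489208633 c [0.3981 0.5254] u [0.9535 0.3013] -0.16653723426149597 0.13452186689588755 ends [0.2393 0.4752] [0.5264 0.5659] w- 0.09291824535085517 w+ 0.11764577463001608
side 0.72 289.0042613636364 169.0497159090909 c [0.5796 0.3444] u [-0.9962  0.0874] -0.11371232233079691 0.09644392649000862 ends [0.6929 0.3345] [0.4836 0.3529] w- 0.06453705112326225 w+ 0.08288302463223873
side 0.67 213.77061469265368 162.62143928035982 c [0.3814 0.5259] u [-0.9381 -0.3463] -0.1495433221118691 0.15583427967730903 ends [0.5217 0.5776] [0.2352 0.4719] w- 0.10862466686644434 w+ 0.08472443677891311
[[ 0.0003 -0.958  -0.2867  0.0787]
 [ 1.      0.0004 -0.      0.0012]
 [ 0.0001 -0.2867  0.958  -0.1577]
 [ 0.      0.      0.      1.    ]] 61.12836326689152 321.9755481175945 198.42460886216818
```

View pics/crop.png

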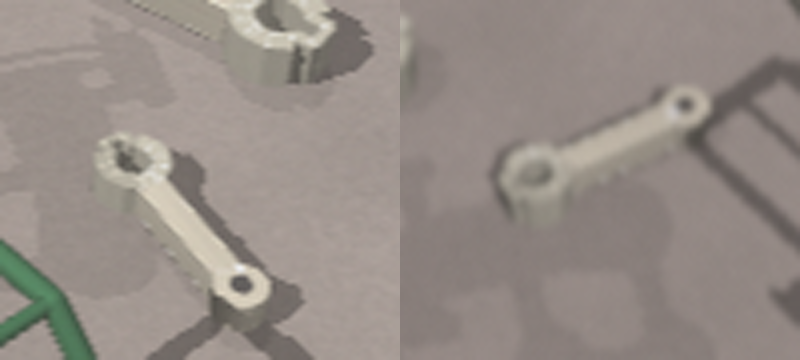

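The small arm's hub is at the near-x end (crop left half (130,160), right half (537,175)), and its bar runs roughly along +x. Next I'm checking the key's side on the shaft in crops.

Run:
```python
from h import *
ims=[]
for n,(x,y) in (('scene',(189,287)),('side',(420,330))):
    p=robot.read_camera(n)
    c=p['img'][y-36:y+36,x-40:x+40]
    ims.append(cv2.resize(c,(400,360),interpolation=cv2.INTER_CUBIC))
    print(n,proj(p,[[.52,-.366,.142],[.57,-.366,.142],[.52,-.316,.142]]))
save('crop2',np.hstack(ims))
```

```text
scene [[178.00440232 271.25631675]
 [185.70207282 285.17891347]
 [196.62348854 262.30794843]]
side [[426.56703914 318.93018068]
 [440.84735997 308.08902878]
 [412.60947092 303.90182532]]
```

View pics/crop2.png

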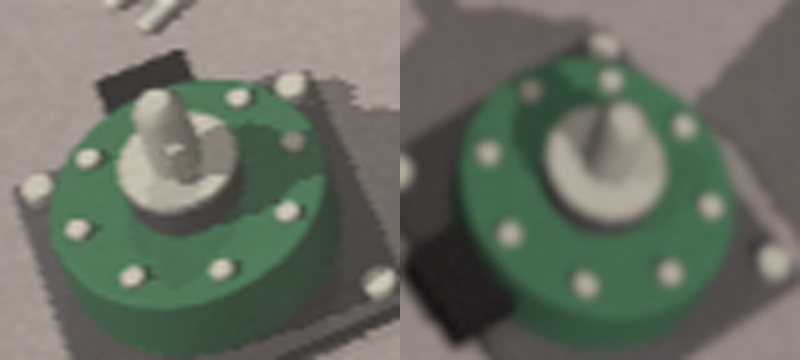

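The key shows as a light ridge at about (175,160) in the left crop, so it is on the robot-far (+x) side and the seated bar will point towards the robot. Now I move over the small arm, hub under the wrist camera.

{"method": "apply_moves", "body": {"motion": "100 -3.9 0.13 0.3 0 0 0;100 -3.9 0.13 0.3 0 0 0;100 -3.9 0.13 0.3 0 0 0;100 -3.9 0.13 0.3 0 0 0;100 -3.9 0.13 0.5 0 0 0;100 -3.9 0.13 0.5 0 0 0;100 -3.9 0.13 0.8 0 0 0;100 -3.9 0.13 0.8 0 0 0;100 -3.9 0.13 0.8 0 0 0;100 -3.9 0.13 0.8 0 0 0;100 0 0 0.5 0 0 -0.14;100 0 0 0.5 0 0 -0.14;100 0 0 0 0 0 0;100 0 0 0 0 0 0"}}

```text
time: 3.7
tool_pos: [0.5659, 0.3485, 0.163]
tool_rot: [3.141, 0.0, 3.027]
contact_force: [0.1, 0.6, 0.0]
opening: 0.0916
grip_force: 0.0
```

```bash
cat > arm.py <<'E'
from h import *
np.set_printoptions(precision=4,suppress=True)
s=robot.observe();p=robot.read_camera('wrist');save('w1',p['img'])
print(s['tool_pos'],s['tool_rot'],s['contact_force'])
for k in ('bore','bar_grip','cal_arm'):
    for d in robot.search_frame(k,p)[:2]: print(k,d['centre'],d['score'],proj(p,d['centre'],s)[0])
d=robot.trace('cal_arm',p)[0];np.save('m.npy',d['pixels'])
ys,xs=np.nonzero(d['pixels']);P=plane(p,np.c_[xs,ys],0.03,s)[:,:2]
c=P.mean(0);u=np.linalg.svd(P-c,full_matrices=False)[2][0];t=(P-c)@u;print(c,u,np.degrees(np.arctan2(u[1],u[0])),t.min(),t.max())
E
python3 arm.py
```

```text
[0.5659 0.3485 0.163 ] [3.1413 0.0003 3.0272] [0.0585 0.5622 0.0451]
bore [0.5537, 0.3564, 0.0318] 0.91 [327.6434 175.2004]
bore [0.479, 0.5508, 0.0381] 0.88 [567.1546  55.1939]
bar_grip [0.557, 0.3592, 0.0308] 0.86 [331.205  178.2443]
bar_grip [0.4755, 0.5533, 0.0434] 0.86 [575.8209  48.9875]
cal_arm [0.4728, 0.554, 0.0393] 0.77 [573.253   45.7962]
cal_arm [0.5567, 0.3558, 0.0309] 0.64 [327.3197 178.3694]
[0.5656 0.3574] [ 0.9943 -0.1063] -6.1035673432249755 -0.07239283634553628 0.09453589672674508
```

View pics/w1.png

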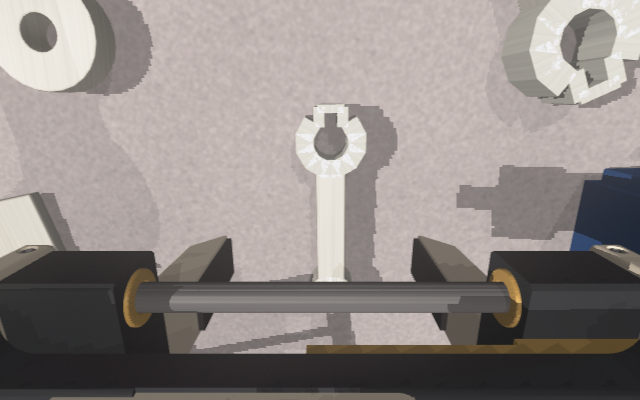

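The wrist view shows the small arm, its hub centred near (331,142), the keyway at (331,112) and the bar between columns 317 and 345. The large arm's hub is at (585,45), upper right.

Run:
```python
from h import *
np.set_printoptions(precision=4,suppress=True)
s=robot.observe();p=robot.read_camera('wrist')
print(plane(p,[[331,142],[296,142],[366,142],[331,177],[330.5,200],[331,265]],.03,s))
g=cv2.cvtColor(p['img'],cv2.COLOR_RGB2GRAY)
m=np.load('m.npy')
for r in (190,200,210,220,230,240,250,260):
    x=np.nonzero(m[r])[0];print(r,x.min(),x.max(),end='; ')
    row=g[r,305:360].astype(int);d=np.diff(row);print('grad',306+d.argmax(),306+d.argmin())
# bore circle : hub mask
hub=m[:180].astype(np.uint8)
c,_=cv2.findContours(hub,cv2.RETR_EXTERNAL,cv2.CHAIN_APPROX_NONE);c=max(c,key=len)[:,0]
sel=(c[:,1]>122)&(c[:,1]<168)
P=plane(p,c[sel].astype(float),.03,s)[:,:2]
A=np.c_[2*P,np.ones(len(P))];q=np.linalg.lstsq(A,(P**2).sum(1),rcond=None)[0];print('hub',q[:2],np.sqrt(q[2]+q[:2]@q[:2]))
```

```text
[[0.5256 0.3623 0.03  ]
 [0.5223 0.3326 0.03  ]
 [0.5289 0.392  0.03  ]
 [0.556  0.3591 0.03  ]
 [0.577  0.3565 0.03  ]
 [0.6414 0.3502 0.03  ]]
190 315 345; grad 316 345
200 315 345; grad 317 344
210 315 344; grad 317 344
220 316 345; grad 317 344
230 317 344; grad 317 344
240 318 344; grad 317 344
250 317 344; grad 317 344
260 316 343; grad 317 344
hub [0.5266 0.3614] 0.029987088136965708
```

{"method": "apply_moves", "body": {"motion": "100 -0.69 0.44 2 0 0 0;100 -0.69 0.45 3 0 0 0;100 0 0 3 0 0 0;100 0 0 3 0 0 0;100 0 0 2.4 0 0 0;100 0 0 1.6 0 0 0;100 0 0 0.8 0 0 0;100 0 0 0 0 0 0;0 0 0 0 0 0 0;0 0 0 0 0 0 0;0 0 0 0 0 0 0;0 0 0 0 0 0 0;0 0 0 0 0 0 0;0 0 0 0 0 0 0", "force": 50}}

```text
time: 5.75
tool_pos: [0.5806, 0.3556, 0.0047]
tool_rot: [3.142, -0.0, 3.03]
contact_force: [-0.3, -0.2, 1.0]
opening: 0.0365
grip_force: 0.0
```

{"method": "apply_moves", "body": {"motion": "0 0 0 0 0 0 0;0 0 0 0 0 0 0;0 0 0 0 0 0 0;0 0 0 0 0 0 0;0 0 0 -0.5 0 0 0;0 0 0 -2 0 0 0;0 0 0 -4 0 0 0;0 0 0 -5 0 0 0;0 0 0 -5 0 0 0;0 0 0 -5 0 0 0;0 0 0 -4 0 0 0;0 0 0 0 0 0 0"}}

```text
time: 7.25
tool_pos: [0.5817, 0.3563, 0.2648]
tool_rot: [3.137, 0.008, 3.03]
contact_force: [-0.6, 0.5, -6.6]
opening: 0.0257
grip_force: 49.9
```

```bash
cat > plan.py <<'E'
import sys
from h import *
def plan(tgt,yaw,n,dyaw=None,st=None):
    s=st or robot.observe();p0=np.array(s['tool_pos']);R=Ro.from_euler('xyz',s['tool_rot']).as_matrix()
    y0=s['tool_rot'][2];dy=(yaw-y0) if dyaw is None else dyaw
    w=np.linspace(0,1,n+1);a=3*w**2-2*w**3 if n>6 else w
    a=0.5*a+0.5*w
    P=p0+np.outer(a,np.array(tgt)-p0)
    out=[]
    for i in range(n):
        yi=y0+dy*i/n
        X=np.array([[np.cos(yi),np.sin(yi),0],[np.sin(yi),-np.cos(yi),0],[0,0,-1]])
        out.append(' '.join('%.2f'%v for v in X@(P[i+1]-P[i])*100)+' 0 0 %.3f'%(-dy/n))
    print('; '.join(out))
E
python3 -c "
from plan import *
plan([.45,-.256,.29],0,19,-3.03)"
```

```text
0.19 -1.89 -0.08 0 0 0.159; -0.14 -2.36 -0.10 0 0 0.159; -0.60 -2.71 -0.11 0 0 0.159; -1.16 -2.91 -0.13 0 0 0.159; -1.76 -2.95 -0.14 0 0 0.159; -2.36 -2.82 -0.15 0 0 0.159; -2.93 -2.54 -0.16 0 0 0.159; -3.41 -2.11 -0.16 0 0 0.159; -3.78 -1.58 -0.16 0 0 0.159; -4.00 -0.96 -0.17 0 0 0.159; -4.08 -0.31 -0.16 0 0 0.159; -3.99 0.33 -0.16 0 0 0.159; -3.76 0.93 -0.16 0 0 0.159; -3.39 1.44 -0.15 0 0 0.159; -2.91 1.83 -0.14 0 0 0.159; -2.35 2.07 -0.13 0 0 0.159; -1.77 2.14 -0.11 0 0 0.159; -1.20 2.04 -0.10 0 0 0.159; -0.69 1.77 -0.08 0 0 0.159
```

{"method": "apply_moves", "body": {"motion": "0 0.2 -1.9 -0.1 0 0 0.16;0 -0.1 -2.4 -0.1 0 0 0.16;0 -0.6 -2.7 -0.1 0 0 0.16;0 -1.2 -2.9 -0.1 0 0 0.16;0 -1.8 -3 -0.1 0 0 0.16;0 -2.4 -2.8 -0.2 0 0 0.16;0 -2.9 -2.5 -0.2 0 0 0.16;0 -3.4 -2.1 -0.2 0 0 0.16;0 -3.8 -1.6 -0.2 0 0 0.16;0 -4 -1 -0.2 0 0 0.16;0 -4.1 -0.3 -0.2 0 0 0.16;0 -4 0.3 -0.2 0 0 0.16;0 -3.8 0.9 -0.1 0 0 0.16;0 -3.4 1.4 -0.1 0 0 0.16;0 -2.9 1.8 -0.1 0 0 0.16;0 -2.4 2.1 -0.1 0 0 0.16;0 -1.8 2.1 -0.1 0 0 0.16;0 -1.2 2 -0.1 0 0 0.16;0 -0.7 1.8 -0.1 0 0 0.15;0 0 0 0 0 0 0"}}

```text
time: 9.75
tool_pos: [0.4423, -0.2577, 0.2835]
tool_rot: [-3.139, 0.003, -0.002]
contact_force: [0.1, 0.1, -5.4]
opening: 0.0255
grip_force: 49.9
```

Run:
```python
from h import *
np.set_printoptions(precision=4,suppress=True)
s=robot.observe();p=robot.read_camera('wrist');save('w2',p['img'])
print(s['tool_pos'],s['tool_rot'],s['qpos'],s['contact_force'])
for k in ('seat','shaft_top','bore'):
    for d in robot.search_frame(k,p)[:2]: print(k,d['centre'],d['score'],proj(p,d['centre'],s)[0])
x,y=proj(p,[.52,-.366,.11],s)[0].round().astype(int)
print(x,y)
X=min(max(x-70,0),500);Y=min(max(y-60,0),280)
print(X,Y)
c=cv2.resize(p['img'][Y:Y+120,X:X+140],(700,600),interpolation=cv2.INTER_CUBIC);save('w2c',c)
```

```text
[ 0.4423 -0.2577  0.2835] [-3.1391  0.0033 -0.0021] [-0.6772  0.2812  1.4529 -0.0001  1.4116  0.8957] [ 0.0629  0.1074 -5.4041]
seat [0.5198, -0.3527, 0.0904] 0.96 [419.8824  95.584 ]
shaft_top [0.5193, -0.35, 0.0868] 0.86 [416.1544  96.1105]
bore [0.4848, -0.2558, 0.3102] 0.92 [320.8028 187.5941]
440 95
370 35
```

View pics/w2c.png

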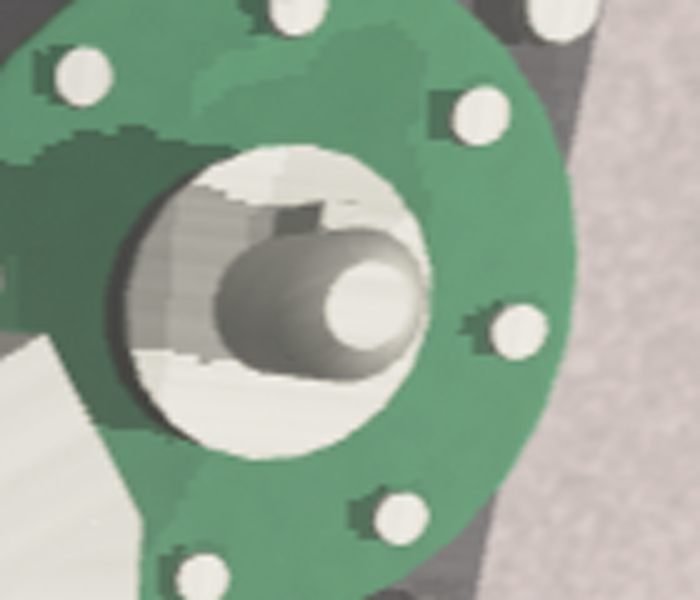

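The crop shows the shoulder disc centred near (281,302), the shaft top at (370,305) and the key above it, with a dark face at (275–325, 203–235). I'll overlay a model to get the angle.

Run:
```python
from h import *
np.set_printoptions(precision=4,suppress=True)
s=robot.observe();p=robot.read_camera('wrist')
img=p['img'];hsv=cv2.cvtColor(img,cv2.COLOR_RGB2HSV)
# shoulder centre from crop ellipse box, shaft top from disc
q=lambda x,y:[370+x/5,35+y/5]
S=plane(p,[q(281,302)],.09,s)[0];T=plane(p,[q(370,305)],.142,s)[0]
print('S',S,'T',T, 'shoulder r', (plane(p,[q(281,460)],.09,s)-plane(p,[q(281,145)],.09,s))/2, plane(p,[q(432,302)],.09,s)-S)
C=(S[:2]+T[:2])/2
out=[]
for a in (-10,0,10):
    im=cv2.resize(img[35:155,370:510],(700,600),interpolation=cv2.INTER_CUBIC)[130:470,100:460].copy()
    th=np.radians(a);e=np.array([np.cos(th),np.sin(th)]);n=np.array([-e[1],e[0]])
    def ln(P,col):
        z=(proj(p,P,s)-[370,35])*5+2-[100,130];cv2.polylines(im,[z.round().astype(int)],False,col,1)
    for z in(.09,.12): ln([[*(C+e*r+n*w),z] for r,w in((.012,.004),(.018,.004),(.018,-.004),(.012,-.004))],(255,0,0))
    for w in (.004,-.004): ln([[*(C+e*.018+n*w),z] for z in(.09,.12)],(255,0,0))
    t=np.linspace(0,6.28,40)
    for z,r in((.09,.03),(.142,.007),(.134,.013)): ln(np.c_[C+r*np.c_[np.cos(t),np.sin(t)],np.full(40,z)],(0,0,255))
    out.append(im[:, :266] if 0 else cv2.resize(im,(266,251)))
c0=cv2.resize(img[60:105,405:460],(798,330),interpolation=cv2.INTER_CUBIC)
c0=cv2.convertScaleAbs(c0,alpha=1.8,beta=-180)
save('ov',np.vstack([np.hstack(out),c0]))
```

```text
S [ 0.5219 -0.3581  0.09  ] T [ 0.5213 -0.358   0.142 ] shoulder r [[-0.03   -0.0027  0.    ]] [[ 0.0001 -0.03    0.    ]]
```

View pics/ov.png

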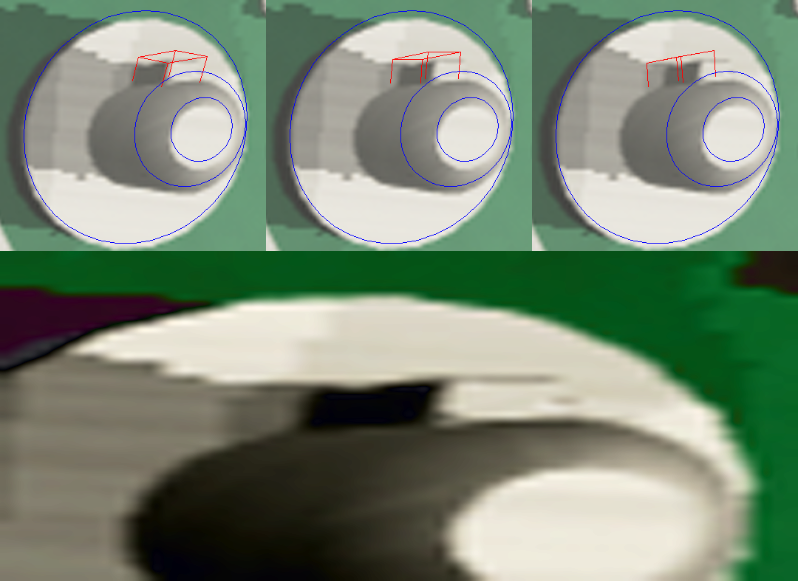

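Run:
```python
from h import *
np.set_printoptions(precision=4,suppress=True)
s=robot.observe();p=robot.read_camera('wrist');img=p['img']
print(s['tool_pos'],s['tool_rot'],np.abs(s['qvel']).max())
hsv=cv2.cvtColor(img,cv2.COLOR_RGB2HSV);m=(hsv[...,1]<60).astype(np.uint8)
m[:, :380]=0
n,l,st,ce=cv2.connectedComponentsWithStats(m);k=l[110,425];print('comp',st[k])
c=max(cv2.findContours((l==k).astype(np.uint8),cv2.RETR_EXTERNAL,cv2.CHAIN_APPROX_NONE)[0],key=len)[:,0].astype(float)
P=plane(p,c,.09,s)[:,:2]
ok=np.ones(len(P),bool)
for i in range(6):
    A=np.c_[2*P[ok],np.ones(ok.sum())];q=np.linalg.lstsq(A,(P[ok]**2).sum(1),rcond=None)[0];r=np.sqrt(q[2]+q[:2]@q[:2])
    ok=abs(np.hypot(*(P-q[:2]).T)-r)<.0012
print('shoulder',q[:2],r,ok.sum(),len(P))
# top disc: bright
g=cv2.cvtColor(img,cv2.COLOR_RGB2GRAY)
x0,y0=444,98
b=(g[80:120,428:460]>195).astype(np.uint8);n,l,st,ce=cv2.connectedComponentsWithStats(b,connectivity=4);j=l[y0-80,x0-428];print('top',st[j],ce[j]+[428,80])
T=plane(p,[ce[j]+[428,80]],.142,s)[0];print('top',T)
K=plane(p,[[435.1,77.6],[443.4,77.3]],.12,s);print(K,'width',np.linalg.norm(K[1]-K[0]))
m_=K.mean(0)[:2]-(q[:2]+T[:2])/2;print('key r',np.hypot(*m_),'angle from centre',np.degrees(np.arctan2(m_[1],m_[0])),'edge angle',np.degrees(np.arctan2(K[0,0]-K[1,0],-(K[0,1]-K[1,1])))*-1)
print('bar:')
```

```text
[ 0.4435 -0.2564  0.2852] [-3.1406  0.0008  0.0018] 0.007171789101747158
comp [ 391   66   66   63 3264]
shoulder [ 0.5196 -0.3558] 0.03178194609571829 121 183
top [  8   9  19  18 264] [444.8409  97.8182]
top [ 0.52   -0.3592  0.142 ]
[[ 0.5373 -0.3562  0.12  ]
 [ 0.5376 -0.3636  0.12  ]] width 0.007435008594450676
key r 0.01780526090555548 angle from centre -7.718235460177237 edge angle 177.91953582908874
bar:
```

```bash
cat > hub.py <<'E'
from h import *
np.set_printoptions(precision=4,suppress=True)
def hub(p,s,show=None):
    # everything expressed in tool frame; hub top 25.3 mm above TCP => tool z=-0.0253
    H=np.array(p['hand_eye']);o=H[:3,3]
    def tp(px,z):
        px=np.atleast_2d(px).astype(float);d=np.c_[(px-[p['cx'],p['cy']])/f(p),np.ones(len(px))]@H[:3,:3].T
        return (o+d*((z-o[2])/d[:,2])[:,None])[:,:2]
    return tp
if __name__=='__main__':
    s=robot.observe();p=robot.read_camera('wrist');tp=hub(p,s)
    img=p['img'];save('w3',img)
    d=[d for d in robot.trace('cal_arm',p)][0];m=d['pixels'].astype(np.uint8)
    c=max(cv2.findContours(m,cv2.RETR_EXTERNAL,cv2.CHAIN_APPROX_NONE)[0],key=len)[:,0]
    P=tp(c,-.0253);print(s['tool_pos'],'mask box',c.min(0),c.max(0))
    near=abs(np.hypot(*(P-[.055,0]).T)-.03)<.004
    near&=P[:,0]>.04
    near&=abs(np.arctan2(P[:,1],P[:,0]-.055))>.6
    A=np.c_[2*P[near],np.ones(near.sum())];q=np.linalg.lstsq(A,(P[near]**2).sum(1),rcond=None)[0]
    print('hub tool',q[:2],np.sqrt(q[2]+q[:2]@q[:2]),near.sum())
    top=P[P[:,0]>P[:,0].max()-.004];print('far end',P[:,0].max(),top[:,1].min(),top[:,1].max())
E
python3 hub.py
```

```text
[ 0.4436 -0.2565  0.2854] mask box [244  74] [397 281]
hub tool [ 0.0525 -0.002 ] 0.029995965066018943 217
far end 0.08520407518989273 -0.016387091074068764 0.011808913353547472
```

View pics/w3.png

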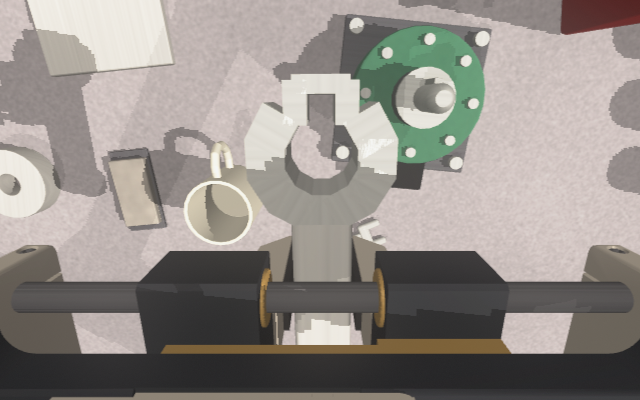

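The wrist view shows the held hub centred on column 321 (bore about (321,152), keyway up at (321,105)). The shaft top is at (445,98), key up. Moving over the shaft.

{"method": "apply_moves", "body": {"motion": "0 0.3 1.5 0 0 0 0;0 0.5 2.5 0 0 0 0;0 0.6 2.6 0 0 0 0;0 0.5 2.2 1 0 0 0;0 0.4 1.35 2 0 0 0;0 0 0 3 0 0 0;0 0 0 3 0 0 0;0 0 0 2.5 0 0 0;0 0 0 1.5 0 0 0;0 0 0 0 0 0 0;0 0 0 0 0 0 0;0 0 0 0 0 0 0"}}

```text
time: 11.65
tool_pos: [0.4671, -0.3593, 0.1569]
tool_rot: [3.14, -0.002, -0.0]
contact_force: [-0.3, 0.3, -5.4]
opening: 0.0258
grip_force: 49.9
```

Run:
```python
from h import *
s=robot.observe();print(s['tool_pos'],s['tool_rot'],s['contact_force'])
p=robot.read_camera('wrist');np.save('w4.npy',p['img'])
save('w4',cv2.resize(p['img'][60:240,222:422],(660,594),interpolation=cv2.INTER_CUBIC))
```

```text
[ 0.46708177 -0.35927129  0.15686386] [ 3.14006769e+00 -1.66148852e-03 -1.16267502e-04] [-0.29396128  0.25807806 -5.38573558]
```

View pics/w4.png

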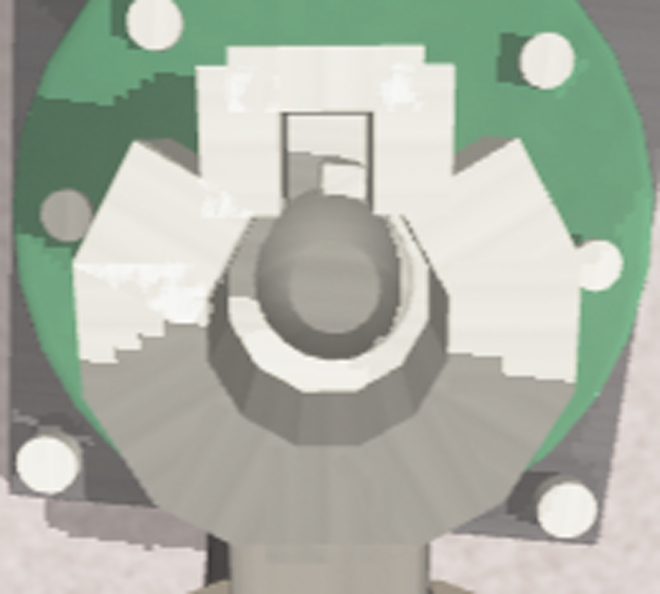

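Close view: keyway at columns 283–372 and key top at 322–366, rows 160–193. The key is turned a few degrees to the right (tool +y). Computing the correction.

Run:
```python
from h import *
from hub import hub
s=robot.observe();p=robot.read_camera('wrist');tp=hub(p,s);q=lambda x,y:[222+x/3.3,60+y/3.3]
z=s['tool_pos'][2]
B=tp(q(327.5,323),-.0253)[0];S=tp(q(333,290),z-.142)[0];K=tp([q(322,160),q(366,165)],z-.12);k=K.mean(0)-S
ko=tp([q(283,113),q(372,113)],-.0253)
print(B,S,'kw end',ko,'key',k,np.hypot(*k),'ang(tool)',np.arctan2(k[1],k[0]),'edge',np.arctan2(-(K[1]-K[0])[0],(K[1]-K[0])[1]), 'width',np.hypot(*(K[1]-K[0])))
for a in (.08,.10,.12):
    Rb=np.array([[np.cos(a),-np.sin(a)],[np.sin(a),np.cos(a)]])@B;print(a,'shift before turn (cm)',(S-Rb)*100)
```

```text
[ 0.0541 -0.0018] [ 0.0523 -0.0011] kw end [[ 0.0781 -0.0069]
 [ 0.0781  0.0032]] key [0.0183 0.0019] 0.018374643194890714 ang(tool) 0.10310437411565784 edge 0.1091376236566987 width 0.007457091309195823
0.08 shift before turn (cm) [-0.1824 -0.3567]
0.1 shift before turn (cm) [-0.1763 -0.4648]
0.12 shift before turn (cm) [-0.1681 -0.5728]
```

{"method": "apply_moves", "body": {"motion": "0 -0.18 -0.49 0 0 0 0.105;0 0 0 0 0 0 0;0 0 0 0.5 0 0 0;0 0 0 0.5 0 0 0;0 0 0 0.5 0 0 0;0 0 0 0.5 0 0 0;0 0 0 0.5 0 0 0;0 0 0 0.4 0 0 0;0 0 0 0 0 0 0;0 0 0 0 0 0 0"}}

```text
time: 13.0
tool_pos: [0.4649, -0.3541, 0.1267]
tool_rot: [3.141, -0.0, -0.105]
contact_force: [1.6, -1.5, -7.4]
opening: 0.0255
grip_force: 49.9
```

Run:
```python
from h import *
s=robot.observe();p=robot.read_camera('wrist');np.save('w5.npy',p['img']);print(s['tool_pos'],s['tool_rot'],s['contact_force'],s['torque'],p['cx'],p['hand_eye'])
c=p['img'][60:240,222:422]
g=cv2.cvtColor(c,cv2.COLOR_RGB2GRAY)
for r in range(28,64,3): print(r,g[r,75:125:1].tolist())
```

```text
[ 0.46491743 -0.35407266  0.12670177] [ 3.14144851e+00 -3.06294427e-04 -1.05288788e-01] [ 1.64943621 -1.53124812 -7.41345633] [-0.23883492  0.20189083 -0.05176673] 321.9755481175945 [[ 3.31486969e-04 -9.57760236e-01 -2.87567766e-01  7.70301902e-02]
 [ 9.99999945e-01  3.17329306e-04  9.58437039e-05 -1.48667275e-03]
 [-5.41608980e-07 -2.87567782e-01  9.57760289e-01 -1.57739894e-01]
 [ 0.00000000e+00  0.00000000e+00  0.00000000e+00  1.00000000e+00]]
28 [234, 234, 234, 234, 234, 234, 234, 233, 234, 235, 236, 236, 236, 235, 235, 234, 234, 234, 234, 234, 233, 232, 232, 234, 235, 237, 237, 237, 236, 236, 236, 235, 235, 234, 233, 233, 233, 233, 234, 235, 235, 235, 234, 233, 233, 234, 235, 235, 235, 235]
31 [234, 234, 234, 234, 234, 234, 233, 233, 234, 235, 236, 236, 235, 235, 235, 234, 234, 234, 234, 233, 233, 232, 233, 234, 235, 236, 237, 237, 236, 236, 236, 235, 235, 234, 234, 233, 233, 233, 234, 235, 234, 234, 234, 233, 233, 234, 234, 235, 235, 235]
34 [234, 234, 235, 235, 235, 235, 234, 235, 231, 184, 105, 107, 115, 122, 136, 147, 147, 147, 147, 147, 147, 147, 147, 147, 147, 147, 147, 14
[... 1698 characters left out ...]
6, 130, 156, 163, 163, 154, 155, 166, 168, 167, 165, 165, 166, 166, 167, 168, 169, 169, 171, 172, 163, 154, 200, 226, 217, 166, 116, 204, 235, 235, 235, 235, 235, 236, 236, 236, 236, 235, 235]
58 [233, 233, 233, 233, 233, 233, 233, 233, 233, 221, 165, 110, 119, 134, 141, 142, 141, 146, 148, 145, 143, 142, 142, 142, 141, 141, 141, 141, 140, 139, 139, 140, 138, 135, 134, 130, 122, 115, 200, 233, 233, 233, 233, 233, 233, 233, 233, 233, 233, 233]
61 [233, 233, 233, 233, 233, 233, 233, 233, 233, 225, 201, 155, 130, 144, 145, 147, 147, 147, 147, 148, 148, 148, 149, 148, 148, 148, 147, 145, 145, 145, 143, 142, 141, 140, 139, 138, 130, 120, 200, 233, 233, 233, 233, 233, 233, 233, 233, 233, 233, 233]
```

{"method": "apply_moves", "body": {"motion": "0 0.04 0.04 0 0 0 0;0 0 0 0.3 0 0 0;0 0 0 0.3 0 0 0;0 0 0 0.3 0 0 0;0 0 0 0.3 0 0 0;0 0 0 0 0 0 0"}}

```text
time: 13.8
tool_pos: [0.4651, -0.3543, 0.1143]
tool_rot: [-3.141, 0.0, -0.105]
contact_force: [-0.6, -0.7, -5.6]
opening: 0.0259
grip_force: 49.9
```

Key has entered (underside about 110 mm, low force). Continuing down.

{"method": "apply_moves", "body": {"motion": "0 0 0 0.3 0 0 0;0 0 0 0.3 0 0 0;0 0 0 0.3 0 0 0;0 0 0 0.3 0 0 0;0 0 0 0.3 0 0 0;0 0 0 0.2 0 0 0;0 0 0 0 0 0 0;0 0 0 0 0 0 0"}}

```text
time: 14.8
tool_pos: [0.4652, -0.3544, 0.0977]
tool_rot: [-3.142, -0.0, -0.105]
contact_force: [0.3, 0.1, -5.9]
opening: 0.0258
grip_force: 49.9
```

{"method": "apply_moves", "body": {"motion": "0 0 0 0.1 0 0 0;0 0 0 0.1 0 0 0;0 0 0 0.1 0 0 0;0 0 0 0.05 0 0 0;0 0 0 0.05 0 0 0;0 0 0 0 0 0 0"}}

```text
time: 15.55
tool_pos: [0.4651, -0.3544, 0.0946]
tool_rot: [3.141, -0.0, -0.105]
contact_force: [-3.5, 3.2, 5.5]
opening: 0.0257
grip_force: 49.9
```

Seated: TCP is at the expected 94.7 mm and the force rises. Now release and retreat.

{"method": "apply_moves", "body": {"motion": "30 0 0 0 0 0 0;45 0 0 0 0 0 0;60 0 0 0 0 0 0;70 0 0 0 0 0 0;80 0 0 0 0 0 0;90 0 0 0 0 0 0;90 0 0 -0.5 0 0 0;90 0 0 -1.5 0 0 0;90 0 0 -3 0 0 0;90 0 0 -4 0 0 0;90 0 0 -4 0 0 0;90 0 0 -4 0 0 0;90 0 0 -3 0 0 0;90 0 0 0 0 0 0;90 0 0 0 0 0 0"}}

```text
time: 17.42
tool_pos: [0.4648, -0.3541, 0.2933]
tool_rot: [-3.141, 0.001, -0.105]
contact_force: [-0.2, -0.3, -0.4]
opening: 0.0824
grip_force: 0.0
```

Run:
```python
from h import *
np.set_printoptions(precision=4,suppress=True)
s=robot.observe();print(s['tool_pos'],s['contact_force'],s['opening'])
pw=robot.read_camera('wrist');ps=robot.read_camera('scene');pd=robot.read_camera('side')
q=lambda a,b:None
c=np.hstack([cv2.resize(pw['img'][40:300,170:470],(415,360)),cv2.resize(ps['img'][200:350,270:430],(384,360),interpolation=cv2.INTER_CUBIC)])
d=np.hstack([cv2.resize(ps['img'][240:340,140:260],(288,240)),cv2.resize(pd['img'][140:250,310:450],(305,240),interpolation=cv2.INTER_CUBIC),cv2.resize(pd['img'][280:380,360:490],(206,240))])
save('mix',np.vstack([c,d]));print(c.shape,d.shape)
for n,p,st in (('w',pw,s),('scene',ps,None),('side',pd,None)):
  for k in('bore','cal_arm','pad_top','guard_front','shaft_top'):
    try:
      for e in robot.search_frame(k,p)[:2]: print(n,k,e['centre'],e['score'],proj(p,e['centre'],st)[0])
    except Exception as x: print(n,k,x)
```

```text
[ 0.4648 -0.3541  0.2933] [-0.2053 -0.2544 -0.4192] 0.08244223263716224
(360, 799, 3) (240, 799, 3)
w bore [0.4684, -0.3489, 0.1233] 0.63 [317.9867 174.72  ]
w cal_arm [0.47, -0.3503, 0.121] 0.92 [319.2397 172.5003]
w cal_arm [0.413, -0.0155, 0.0175] 0.44 [ 80.6208 222.0033]
w pad_top [0.4723, -0.3514, 0.1221] 0.37 [320.0869 170.3603]
w shaft_top [0.5222, -0.3598, 0.1387] 0.73 [323.3628 119.1045]
scene bore [0.479, -0.3506, 0.1198] 0.61 [179.6119 262.8488]
scene bore [0.408, 0.5217, 0.0376] 0.56 [418.8256 148.6539]
scene cal_arm [0.4074, 0.5224, 0.0364] 0.9 [418.8302 148.7524]
scene cal_arm [0.4802, -0.3569, 0.1208] 0.59 [177.3992 264.0199]
scene pad_top [0.7119, 0.0088, 0.0822] 0.58 [344.9924 269.6697]
scene guard_front [0.7252, -0.0096, 0.06] 0.81 [342.0049 281.2476]
scene guard_front [0.5302, -0.3603, 0.129] 0.56 [182.8522 276.0492]
scene shaft_top [0.5293, -0.36, 0.1278] 0.6 [182.933  276.0279]
side bore [0.4401, -0.3507, 0.1255] 0.74 [397.4838 334.8454]
side bore [0.2442, 0.4801, 0.0308] 0.43 [184.3179 186.9914]
side cal_arm [0.445, -0.3592, 0.121] 0.63 [401.0336 337.1656]
side cal_arm [0.239, 0.4824, 0.0337] 0.37 [182.4207 186.6864]
side pad_top [0.7597, 0.026, 0.0668] 0.44 [389.6821 196.1856]
side guard_front [0.6841, -0.0289, 0.0163] 0.63 [381.3363 227.5625]
side shaft_top [0.5178, -0.3642, 0.1375] 0.66 [425.0697 319.6442]
side shaft_top [0.4917, -0.3912, 0.053] 0.38 [418.9314 347.3023]
```

View pics/mix.png

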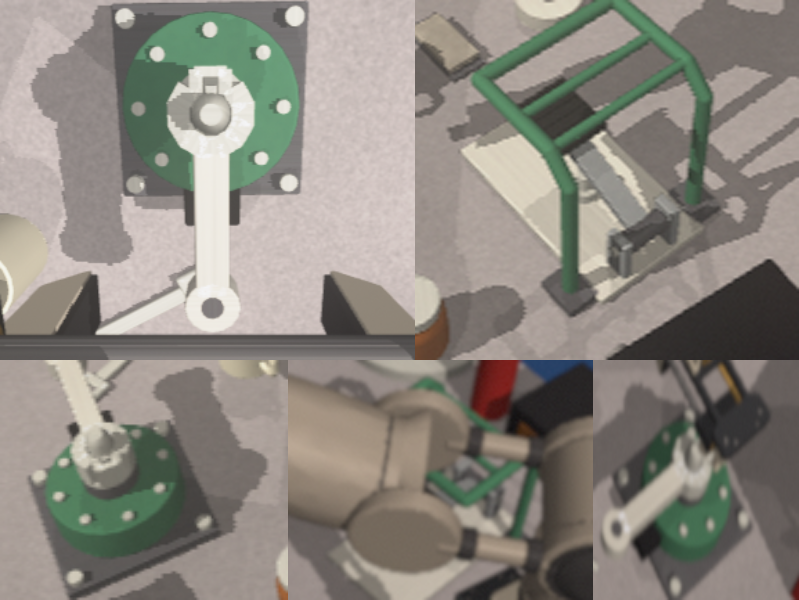

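Top left: the arm is seated flat, with the shaft through the bore at (210,113) and the key in the keyway at (210,85). Top right: the guard's front tube runs from (480,80) to (610,0). I'll fit the guard model to both fixed cameras.

```bash
cat > gfit.py <<'E'
from h import *
from scipy.optimize import minimize
np.set_printoptions(precision=4,suppress=True)
V=[]
for n,roi in (('scene',(280,190,410,335)),('side',(335,140,435,240))):
    p=robot.read_camera(n);im=cv2.imread('pics/'+n+'.png')
    h=cv2.cvtColor(im,cv2.COLOR_BGR2HSV);m=((h[...,0]>55)&(h[...,0]<95)&(h[...,1]>60)).astype(np.float32)
    r=np.zeros_like(m);x0,y0,x1,y1=roi;r[y0:y1,x0:x1]=1;V.append((p,cv2.GaussianBlur(m*r,(0,0),1)));print(n,(m*r).sum())
def world(P,v):
    x,y,a=v;c,s=np.cos(a),np.sin(a);P=np.atleast_2d(P).astype(float);return np.c_[x+c*P[:,0]-s*P[:,1],y+s*P[:,0]+c*P[:,1],P[:,2]]
b=.035
arc=[[.125-b+b*np.sin(t),0,.225-b+b*np.cos(t)] for t in np.linspace(0,1.57,5)]
L=[([[-.02,-.09,.225],[-.02,.09,.225]],.018),([[.045,-.09,.225],[.045,.09,.225]],.012),([[.095,-.09,.225],[.095,.09,.225]],.012)]
for y in(-.09,.09): L.append(([[-.02,y,.225]]+[[a[0],y,a[2]] for a in arc]+[[.125,y,.0]],.018))
def cost(v,each=False):
    C=[]
    for p,m in V:
        r=np.zeros(m.shape,np.uint8)
        for P,w in L:
            W=world(P,v);z=proj(p,W);R,t=RT(p);dep=(W@R.T+t)[:,2].mean()
            cv2.polylines(r,[(z*16).round().astype(np.int32)],False,255,max(1,int(round(w*f(p)/dep))),cv2.LINE_AA,4)
        r=cv2.GaussianBlur(r.astype(np.float32)/255,(0,0),1)
        C.append(((r-m)**2).sum()/(m**2).sum())
    return C if each else sum(C)
if __name__=='__main__':
    best=min((cost((x,y,a)),x,y,a) for x in np.arange(.62,.76,.01) for y in np.arange(-.05,.06,.01) for a in np.arange(-.6,.61,.1))
    print(best)
    o=minimize(cost,best[1:],method='Nelder-Mead',options=dict(initial_simplex=np.array(best[1:])+np.array([[0,0,0],[.008,0,0],[0,.008,0],[0,0,.08]]),xatol=1e-4))
    print(o.x,o.fun,cost(o.x,True));np.save('ped.npy',o.x)
    for k in range(2):
        W=V;V=[W[k]];o2=minimize(cost,o.x,method='Nelder-Mead',options=dict(initial_simplex=np.array(o.x)+np.array([[0,0,0],[.005,0,0],[0,.005,0],[0,0,.05]])));print(k,o2.x,o2.fun);V=W
    print('pad centre',world([[0,0,.112],[-.02,0,.225]],o.x))
E
python3 gfit.py
```

```text
scene 1786.0
side 1126.0
(np.float32(1.2915323), np.float64(0.65), np.float64(6.938893903907228e-18), np.float64(0.09999999999999987))
[0.6502 0.0051 0.0921] 1.1399667263031006 [np.float32(0.63283867), np.float32(0.50712806)]
0 [0.6496 0.0042 0.0941] 0.6255900859832764
1 [0.6512 0.007  0.0919] 0.4956996738910675
pad centre [[0.6502 0.0051 0.112 ]
 [0.6303 0.0033 0.225 ]]
```

Fit from both cameras: pad centre is about (0.650, 0.005, 0.112) and the pedal x axis is at +0.092 rad. I'll approach with the wrist camera on the underside (tool yaw π+0.092).

```bash
python3 -c "
from plan import *
plan([.451,-.013,.30],0,19,3.338)"
```

```text
-0.15 -1.03 -0.02 0 0 -0.176; 0.04 -1.29 -0.02 0 0 -0.176; 0.31 -1.48 -0.03 0 0 -0.176; 0.63 -1.59 -0.03 0 0 -0.176; 0.99 -1.59 -0.03 0 0 -0.176; 1.34 -1.49 -0.04 0 0 -0.176; 1.66 -1.30 -0.04 0 0 -0.176; 1.93 -1.02 -0.04 0 0 -0.176; 2.12 -0.68 -0.04 0 0 -0.176; 2.23 -0.31 -0.04 0 0 -0.176; 2.23 0.09 -0.04 0 0 -0.176; 2.14 0.47 -0.04 0 0 -0.176; 1.95 0.80 -0.04 0 0 -0.176; 1.69 1.08 -0.04 0 0 -0.176; 1.38 1.27 -0.03 0 0 -0.176; 1.04 1.36 -0.03 0 0 -0.176; 0.70 1.35 -0.03 0 0 -0.176; 0.38 1.23 -0.02 0 0 -0.176; 0.13 1.03 -0.02 0 0 -0.176
```

{"method": "apply_moves", "body": {"motion": "0 -0.15 -1 0 0 0 -0.176;0 0 -1.3 0 0 0 -0.176;0 0.3 -1.5 0 0 0 -0.176;0 0.6 -1.6 0 0 0 -0.176;0 1 -1.6 0 0 0 -0.176;0 1.3 -1.5 0 0 0 -0.176;0 1.7 -1.3 -0.1 0 0 -0.176;0 1.9 -1 -0.1 0 0 -0.176;0 2.1 -0.7 -0.1 0 0 -0.176;0 2.2 -0.3 -0.1 0 0 -0.176;0 2.2 0.1 -0.1 0 0 -0.176;0 2.1 0.5 -0.1 0 0 -0.176;0 2 0.8 -0.1 0 0 -0.176;0 1.7 1.1 0 0 0 -0.176;0 1.4 1.3 0 0 0 -0.176;0 1 1.4 0 0 0 -0.176;0 0.7 1.4 0 0 0 -0.176;0 0.4 1.2 0 0 0 -0.176;0 0.1 1 0 0 0 -0.17;0 0 0 0 0 0 0", "force": 30}}

```text
time: 20.92
tool_pos: [0.4503, -0.0128, 0.3009]
tool_rot: [-3.142, 0.0, -3.051]
contact_force: [0.6, -0.7, -0.2]
opening: 0.0007
grip_force: 0.0
```

Run:
```python
from h import *
np.set_printoptions(precision=4,suppress=True)
s=robot.observe();print(s['tool_pos'],s['tool_rot'],s['qpos'],s['opening'])
x,y,a=np.load('ped.npy');print(x,y,a)
c,si=np.cos(a),np.sin(a);r=.5**.5
R=np.array([[-r*c,-si,r*c],[-r*si,c,r*si],[-r,0,-r]])
R0=Ro.from_euler('xyz',s['tool_rot']).as_matrix()
print('turn in tool',Ro.from_matrix(R0.T@R).as_rotvec())
for P in ((-.12,0,.19),(-.0,0,.135),(0,0,.119)):
    W=np.array([x+c*P[0],y+si*P[0],P[2]]);print(W,'in current tool',R0.T@(W-s['tool_pos']),'in leaned tool',R.T@(W-s['tool_pos']))
```

```text
[ 0.4503 -0.0128  0.3009] [-3.1416  0.0004 -3.0508] [-0.199   0.1505  1.5749  0.0001  1.4157 -1.8605] 0.0006670440455003399
0.6501677207519726 0.005129949477495288 0.09209233110099888
turn in tool [-0.0005 -0.785  -0.0013]
[ 0.5307 -0.0059  0.19  ] in current tool [-0.0806 -0.0004  0.1109] in leaned tool [ 0.0214 -0.0005  0.1355]
[0.6502 0.0051 0.135 ] in current tool [-0.2006 -0.0002  0.166 ] in leaned tool [-0.0246 -0.0005  0.2592]
[0.6502 0.0051 0.119 ] in current tool [-0.2006 -0.0002  0.182 ] in leaned tool [-0.0133 -0.0005  0.2705]
```

{"method": "apply_moves", "body": {"motion": "0 0 0 0 0 -0.157 0;0 0 0 0 0 -0.157 0;0 0 0 0 0 -0.157 0;0 0 0 0 0 -0.157 0;0 0 0 0 0 -0.157 0;0 0 0 0 0 0 0;0 0.4 0 2.5 0 0 0;0 0.5 0 3 0 0 0;0 0.5 0 3 0 0 0;0 0.4 0 3 0 0 0;0 0.3 0 2 0 0 0;0 0 0 0 0 0 0;0 0 0 0 0 0 0"}}

```text
time: 22.55
tool_pos: [0.5299, -0.0016, 0.1956]
tool_rot: [3.134, 0.749, -3.051]
contact_force: [0.3, -0.3, 0.0]
opening: 0.0004
grip_force: 0.0
```

Run:
```python
from h import *
np.set_printoptions(precision=4,suppress=True)
s=robot.observe();print(s['tool_pos'],s['tool_rot'],s['qpos'],s['contact_force'])
x,y,a=np.load('ped.npy');c,si=np.cos(a),np.sin(a)
p=robot.read_camera('wrist');save('w6',p['img'])
print('expected px',proj(p,[[x+c*u-si*v,y+si*u+c*v,.112] for u,v in((0,0),(-.037,.035),(-.037,-.035),(.037,.035),(.037,-.035))],s))
for e in robot.search_frame('pad_top',p)[:2]: print(e['centre'],e['score'],proj(p,e['centre'],s)[0])
for e in robot.trace('pad_top',p)[:1]:
    v=np.argwhere(e['pixels']);print(v.min(0),v.max(0),v.mean(0),len(v),e['score'])
ps=robot.read_camera('scene')
for e in robot.search_frame('pad_top',ps)[:2]: print('scene',e['centre'],e['score'],proj(ps,e['centre'])[0])
```

```text
[ 0.5299 -0.0016  0.1956] [ 3.1343  0.7493 -3.0506] [-0.3197  0.1275  2.2087  1.2346  0.2997 -3.1003] [ 0.3275 -0.2733  0.047 ]
expected px [[314.618  217.851 ]
 [355.1232 197.8726]
 [272.7844 198.0841]
 [348.8135 234.0088]
 [281.4145 234.228 ]]
[0.6352, 0.0053, 0.1124] 0.59 [316.0832 210.7349]
[186 275] [235 358] [209.6275 317.2136] 3651 0.86
scene [0.7095, 0.0096, 0.085] 0.59 [344.7375 268.2824]
```

Near q5 and q6 limits here, so I'll fit a small kinematic model and choose a reachable lean and yaw before going in.

```bash
cat > kin.py <<'E'
from h import *
from scipy.optimize import least_squares
np.set_printoptions(precision=3,suppress=True)
E_=lambda ax,t:Ro.from_euler(ax,t).as_matrix()
def fk(q,k):
    h,d,a2,a3,L=k;R1=E_('z',q[0])
    w=np.array([a2*np.sin(q[1])+a3*np.sin(q[1]+q[2]),d,h+a2*np.cos(q[1])+a3*np.cos(q[1]+q[2])])
    R=R1@E_('y',q[1]+q[2])@E_('z',q[3])@E_('y',q[4])@E_('z',q[5]+np.pi/2)
    return R1@w+R[:,2]*L,R
D=[([1.033,.3427,1.5249,0,1.2754,-.146],[.2003,.4849,.2261]),([-.6772,.2812,1.4529,-.0001,1.4116,.8957],[.4423,-.2577,.2835]),
([-.199,.1505,1.5749,.0001,1.4157,-1.8605],[.4503,-.0128,.3009]),([-.3197,.1275,2.2087,1.2346,.2997,-3.1003],[.5299,-.0016,.1956])]
o=least_squares(lambda k:np.concatenate([fk(q,k)[0]-p for q,p in D]),[.3,.077,.46,.38,.25]);K=o.x
lo=np.array([-2.53,-.77,.04,-1,.28,-3.11]);hi=np.array([2.53,2.02,2.7,4.14,2.66,3.11])
x0,y0,a0=np.load('ped.npy')
def Rt(lean,yaw,up):
    b=a0+yaw;z=np.array([np.sin(lean)*np.cos(b),np.sin(lean)*np.sin(b),-np.cos(lean)]);y=np.array([-np.sin(b),np.cos(b),0])*(-1 if up else 1)
    return np.c_[np.cross(y,z),y,z]
def W(P):c,s=np.cos(a0),np.sin(a0);return np.array([x0+c*P[0]-s*P[1],y0+s*P[0]+c*P[1],P[2]])
def ik(p,R,seed):
    f_=lambda q:np.r_[(fk(q,K)[0]-p)*10,(Ro.from_matrix(fk(q,K)[1].T@R)).as_rotvec()]
    return least_squares(f_,np.clip(seed,lo+.001,hi-.001),bounds=(lo,hi))
if __name__=='__main__':
    print(K,o.cost,Ro.from_matrix(fk(*[D[3][0]],K)[1]).as_euler('xyz'))
    for up in(0,1):
      for lean in(40,45):
        for yaw in(-20,0,20,35):
          R=Rt(np.radians(lean),np.radians(yaw),up);out=[]
          for P in((-.12*np.cos(np.radians(yaw)),-.12*np.sin(np.radians(yaw)),.19),(0,0,.135),(-.012,0,.06)):
            best=min((ik(W(P),R,[-.3,.3,2,q4,.5,q6]) for q4 in(-.6,.2,1.2,2.4) for q6 in(-2.5,-.8,.8)),key=lambda r:r.cost)
            out.append((round(best.cost,4),best.x[3:].round(2).tolist()))
          print('up' if up else 'dn',lean,yaw,out)
E
python3 kin.py
```

```text
[0.117 0.078 0.539 0.359 0.292] 0.00011039821275188318 [ 3.134  0.749 -3.051]
dn 40 -20 [(np.float64(0.0002), [-0.78, 0.28, -0.59]), (np.float64(0.0028), [-0.77, 0.28, -0.64]), (np.float64(0.0017), [3.77, 0.28, 1.12])]
dn 40 0 [(np.float64(0.0), [0.94, 0.31, -2.79]), (np.float64(0.0012), [1.01, 0.28, -2.81]), (np.float64(0.0005), [2.24, 0.28, 2.22])]
dn 40 20 [(np.float64(0.0), [0.99, 0.69, 3.01]), (np.float64(0.0), [1.1, 0.52, 3.05]), (np.float64(0.0), [1.49, 0.46, 2.59])]
dn 40 35 [(np.float64(0.0), [0.88, 0.93, 2.85]), (np.float64(0.0), [0.99, 0.74, 2.91]), (np.float64(0.0), [1.21, 0.66, 2.62])]
dn 45 -20 [(np.float64(0.0028), [-1.0, 0.28, -0.35]), (np.float64(0.0031), [4.14, 0.28, 0.76]), (np.float64(0.0), [3.61, 0.33, 1.27])]
dn 45 0 [(np.float64(0.0), [1.45, 0.29, 2.97]), (np.float64(0.0008), [1.9, 0.28, 2.57]), (np.float64(0.0), [2.49, 0.36, 1.97])]
dn 45 20 [(np.float64(0.0), [1.17, 0.71, 2.8]), (np.float64(0.0), [1.37, 0.54, 2.76]), (np.float64(0.0), [1.74, 0.54, 2.32])]
dn 45 35 [(np.float64(0.0), [1.0, 0.96, 2.71]), (np.float64(0.0), [1.16, 0.76, 2.73]), (np.float64(0.0), 
[... 377 characters left out ...]
1]), (np.float64(0.0), [1.49, 0.46, -0.55])]
up 40 35 [(np.float64(0.0), [0.88, 0.93, -0.29]), (np.float64(0.0), [0.99, 0.74, -0.23]), (np.float64(0.0), [1.21, 0.66, -0.53])]
up 45 -20 [(np.float64(0.0028), [-1.0, 0.28, 2.79]), (np.float64(0.0031), [4.14, 0.28, -2.38]), (np.float64(0.0), [3.61, 0.33, -1.87])]
up 45 0 [(np.float64(0.0), [1.45, 0.29, -0.18]), (np.float64(0.0008), [1.9, 0.28, -0.57]), (np.float64(0.0), [2.49, 0.36, -1.18])]
up 45 20 [(np.float64(0.0), [1.17, 0.71, -0.34]), (np.float64(0.0), [1.37, 0.54, -0.38]), (np.float64(0.0), [1.74, 0.54, -0.82])]
up 45 35 [(np.float64(0.0), [1.0, 0.96, -0.43]), (np.float64(0.0), [1.16, 0.76, -0.41]), (np.float64(0.0), [1.37, 0.71, -0.72])]
```

Run:
```python
from kin import *
def clear(P,lean,yaw,S=.095):
    l=np.radians(lean);y=np.radians(yaw);e=np.array([np.cos(y),np.sin(y)]);n=np.array([-e[1],e[0]]);m=9
    for t in np.linspace(-.09,.09,61):
        v=np.array([-.02-P[0],t-P[1]]);u=v@e;s=v@n;dz=.225-P[2]
        if abs(s)<S+.01: m=min(m,u*np.cos(l)+dz*np.sin(l))
    return m-.0375-.009
for lean in(45,48,50):
  for yaw in(10,15,20,25):
    R=Rt(np.radians(lean),np.radians(yaw),0);out=[];sd=None
    y=np.radians(yaw)
    for P in((-.012-.1*np.cos(y),-.012-.1*np.sin(y),.165),(-.012,-.012,.135),(-.012,-.012,.119),(-.024,-.012,.065)):
        c=[ik(W(P),R,s_) for s_ in ([-.3,.3,2,1.2,.6,2.7],[-.3,.3,2,1.8,.5,2.3])]
        b=min(c,key=lambda r:r.cost);out.append((round(b.cost,5),b.x[3:].round(2).tolist(),round(clear(P,lean,yaw)*1000)))
    print(lean,yaw,out)
```

```text
45 10 [(np.float64(0.0), [1.44, 0.5, 2.72], 51), (np.float64(0.0), [1.55, 0.4, 2.72], 2), (np.float64(0.0), [1.66, 0.4, 2.6], 13), (np.float64(0.0), [2.02, 0.46, 2.2], 60)]
45 15 [(np.float64(0.0), [1.34, 0.59, 2.71], 47), (np.float64(0.0), [1.45, 0.48, 2.73], -3), (np.float64(0.0), [1.54, 0.48, 2.63], 9), (np.float64(0.0), [1.85, 0.5, 2.27], 55)]
45 20 [(np.float64(0.0), [1.26, 0.68, 2.69], 42), (np.float64(0.0), [1.37, 0.56, 2.73], -7), (np.float64(0.0), [1.44, 0.55, 2.65], 4), (np.float64(0.0), [1.7, 0.56, 2.33], 50)]
45 25 [(np.float64(0.0), [1.18, 0.76, 2.68], 38), (np.float64(0.0), [1.29, 0.63, 2.73], -11), (np.float64(0.0), [1.35, 0.62, 2.65], 0), (np.float64(0.0), [1.57, 0.61, 2.37], 46)]
48 10 [(np.float64(0.0), [1.6, 0.54, 2.54], 51), (np.float64(0.0), [1.75, 0.44, 2.51], 6), (np.float64(0.0), [1.85, 0.45, 2.41], 18), (np.float64(0.0), [2.14, 0.53, 2.07], 66)]
48 15 [(np.float64(0.0), [1.47, 0.63, 2.56], 46), (np.float64(0.0), [1.62, 0.51, 2.56], 2), (np.float64(0.0), [1.7, 0.52, 2.46], 14), (np.float64(0.0), [1.97, 0.57, 2.14], 61)]
48 20 [(np.float64(0.0), [1.36, 0.71, 2.
[... 320 characters left out ...]
(np.float64(0.0), [1.69, 0.57, 2.44], 50), (np.float64(0.0), [1.87, 0.47, 2.39], 9), (np.float64(0.0), [1.95, 0.49, 2.3], 21), (np.float64(0.0), [2.2, 0.58, 1.99], 70)]
50 15 [(np.float64(0.0), [1.55, 0.65, 2.47], 46), (np.float64(0.0), [1.72, 0.54, 2.45], 5), (np.float64(0.0), [1.79, 0.55, 2.36], 17), (np.float64(0.0), [2.03, 0.62, 2.06], 66)]
50 20 [(np.float64(0.0), [1.43, 0.74, 2.49], 42), (np.float64(0.0), [1.59, 0.61, 2.49], 0), (np.float64(0.0), [1.66, 0.61, 2.41], 13), (np.float64(0.0), [1.87, 0.65, 2.12], 61)]
50 25 [(np.float64(0.0), [1.33, 0.81, 2.5], 38), (np.float64(0.0), [1.48, 0.68, 2.51], -3), (np.float64(0.0), [1.54, 0.68, 2.44], 9), (np.float64(0.0), [1.73, 0.7, 2.18], 57)]
```

{"method": "apply_moves", "body": {"motion": "0 0 0 -0.2 0 0 0.1;0 0 0 -0.2 0 0 0.18;0 0 0 -0.2 0 0 0.18;0 0 0 -0.2 0 0 0.18;0 0 0 -0.2 0 0 0.18;0 0 0 0 0 0 0.18;0 0 0 0 0 0 0.18;0 0 0 0 0 0 0.18;0 0 0 0 0 0 0.18;0 0 0 0 0 0 0.18;0 0 0 0 0 0 0.18;0 0 0 0 0 0 0.18;0 0 0 0 0 0 0.18;0 0 0 0 0 0 0.18;0 0 0 0 0 0 0.18;0 0 0 0 0 0 0.18;0 0 0 0 0 0 0.18;0 0 0 0 0 0 0.16;0 0 0 0 0 0 0"}}

```text
time: 25.18
tool_pos: [0.5225, -0.0027, 0.2027]
tool_rot: [-3.138, -0.749, 0.095]
contact_force: [-0.8, 1.4, -0.5]
opening: 0.0001
grip_force: 0.0
```

```bash
cat > tgt.py <<'E'
from kin import *
def go(P,lean,yaw,pre=None):
    s=robot.observe();R0=Ro.from_euler('xyz',s['tool_rot']).as_matrix();R=Rt(np.radians(lean),np.radians(yaw),0)
    print('pos',s['tool_pos'],s['tool_rot'],'q',s['qpos'],'F',s['contact_force'])
    np.set_printoptions(precision=4,suppress=True)
    print('turn',Ro.from_matrix(R0.T@R).as_rotvec(),'pos now-tool cm',R0.T@(W(P)-s['tool_pos'])*100,'in goal tool cm',R.T@(W(P)-s['tool_pos'])*100)
    l=np.array(s['tool_pos'])-W([0,0,0]);c,si=np.cos(a0),np.sin(a0);print('TCP in pedal mm',c*l[0]+si*l[1],-si*l[0]+c*l[1],l[2])
    return R
E
python3 -c "
from tgt import *
y=np.radians(10)
go([-.010-.12*np.cos(y),-.008-.12*np.sin(y),.2],49,10)"
```

```text
pos [ 0.522 -0.003  0.203] [-3.138 -0.749  0.095] q [-0.33   0.099  2.215  1.17   0.313  0.099] F [-0.751  1.389 -0.474]
turn [ 0.1595 -0.1817  3.0125] pos now-tool cm [-0.2107  3.2763  0.1556] in goal tool cm [ 0.5939 -3.2206 -0.2788]
TCP in pedal mm -0.12786021990107907 0.003920582598383373 0.20265333727437748
```

{"method": "apply_moves", "body": {"motion": "0 0 0 0 0.0094 -0.0107 0.177;0 0 0 0 0.0094 -0.0107 0.177;0 0 0 0 0.0094 -0.0107 0.177;0 0 0 0 0.0094 -0.0107 0.177;0 0 0 0 0.0094 -0.0107 0.177;0 0 0 0 0.0094 -0.0107 0.177;0 0 0 0 0.0094 -0.0107 0.177;0 0 0 0 0.0094 -0.0107 0.177;0 0 0 0 0.0094 -0.0107 0.177;0 0 0 0 0.0094 -0.0107 0.177;0 0 0 0 0.0094 -0.0107 0.177;0 0 0 0 0.0094 -0.0107 0.177;0 0 0 0 0.0094 -0.0107 0.177;0 0 0 0 0.0094 -0.0107 0.177;0 0 0 0 0.0094 -0.0107 0.177;0 0 0 0 0.0094 -0.0107 0.177;0 0.3 -1.6 0 0.0094 -0.0107 0.177;0 0.3 -1.6 0 0 0 0;0 0 0 0 0 0 0;0 0 0 0 0 0 0"}}

```text
time: 27.68
tool_pos: [0.529, -0.0339, 0.1999]
tool_rot: [-3.138, 0.855, -2.87]
contact_force: [0.4, 0.0, -0.0]
opening: 0.0003
grip_force: 0.0
```

```bash
python3 -c "
from tgt import *
y=np.radians(10)
go([-.010-.12*np.cos(y),-.008-.12*np.sin(y),.15],49,10)
go([-.010,-.008,.131],49,10)"
```

```text
pos [ 0.529 -0.034  0.2  ] [-3.138  0.855 -2.87 ] q [-0.563  0.167  2.242  1.463  0.595  2.646] F [ 0.422  0.016 -0.042]
turn [ 0.0008 -0.0003  0.0035] pos now-tool cm [ 4.033  -0.0292  2.9687] in goal tool cm [ 4.0337 -0.0409  2.9676]
TCP in pedal mm -0.12424270887433794 -0.02772839205625831 0.1999117501378924
pos [ 0.529  -0.0339  0.1999] [-3.1384  0.8549 -2.8696] q [-0.5628  0.1675  2.2417  1.4628  0.5948  2.646 ] F [ 0.4224  0.0164 -0.0418]
turn [ 0.0008 -0.0003  0.0035] pos now-tool cm [-2.4087 -0.0603 13.2698] in goal tool cm [-2.405  -0.0409 13.2706]
TCP in pedal mm -0.12424270887433794 -0.02772839205625831 0.1999117501378924
```

{"method": "apply_moves", "body": {"motion": "0 1.3 0 1 0 0 0;0 1.4 0 1 0 0 0;0 1.33 -0.03 0.97 0 0 0;0 -0.64 0 1.03 0 0 0;0 -1.2 0 2 0 0 0;0 -1.3 0 2 0 0 0;0 -1.3 0 2 0 0 0;0 -1 0 1.6 0 0 0;0 -0.6 -0.03 1 0 0 0;0 -0.3 0 0.5 0 0 0;0 0 0 0 0 0 0;0 0 0 0 0 0 0"}}

```text
time: 29.18
tool_pos: [0.6389, -0.0048, 0.1313]
tool_rot: [-3.14, 0.855, -2.872]
contact_force: [0.2, -0.1, -0.1]
opening: 0.0004
grip_force: 0.0
```

```bash
python3 -c "
from tgt import *
go([-.010,-.008,.119],49,10)
p=robot.read_camera('scene')
for e in robot.trace('pad_top',p)[:1]:
    v=np.argwhere(e['pixels']);print(v.min(0),v.max(0),v.mean(0),len(v),e['score'])
p=robot.read_camera('wrist');s=robot.observe()
for e in robot.search_frame('pad_top',p)[:1]: print(e['centre'],e['score'])
"
```

```text
pos [ 0.639 -0.005  0.131] [-3.14   0.855 -2.872] q [-0.352  0.459  2.066  1.841  0.471  2.401] F [ 0.161 -0.138 -0.148]
turn [ 0.0005 -0.0005  0.0017] pos now-tool cm [0.784  0.0446 0.9773] in goal tool cm [0.7846 0.0437 0.9769]
TCP in pedal mm -0.012115370989357332 -0.00881709037237578 0.13133016637604464
[239 320] [303 373] [270.4801 346.6417] 854 0.92
[0.6155, 0.001, 0.1152] 0.79
```

{"method": "apply_moves", "body": {"motion": "0 0.19 0 0.164 0 0 0;0 0.19 0 0.164 0 0 0;0 0.19 0 0.164 0 0 0;0 0.19 0 0.164 0 0 0;0 0.15 0 0.131 0 0 0;0 0 0 0 0 0 0"}}

```text
time: 30.12
tool_pos: [0.6394, -0.0046, 0.1196]
tool_rot: [-3.14, 0.856, -2.872]
contact_force: [-1.4, -0.3, 2.9]
opening: 0.0002
grip_force: 1.6
```

{"method": "apply_moves", "body": {"motion": "0 0.198 0 0.078 0 0 0;0 0.198 0 0.078 0 0 0;0 0.198 0 0.078 0 0 0;0 0.198 0 0.078 0 0 0;0 0.19 0 0.086 0 0 0;0 0.19 0 0.086 0 0 0;0 0.19 0 0.086 0 0 0;0 0.19 0 0.086 0 0 0;0 0.19 0 0.09 0 0 0;0 0.18 0 0.1 0 0 0;0 0.18 0 0.1 0 0 0;0 0 0 0 0 0 0"}}

```text
time: 31.62
tool_pos: [0.6331, -0.0055, 0.0985]
tool_rot: [-3.14, 0.858, -2.87]
contact_force: [-7.0, 2.5, 10.9]
opening: 0.0005
grip_force: 5.7
```

{"method": "apply_moves", "body": {"motion": "0 0.095 0 0.043 0 0 0;0 0.095 0 0.043 0 0 0;0 0.095 0 0.043 0 0 0;0 0.095 0 0.043 0 0 0;0 0.095 0 0.043 0 0 0;0 0.095 0 0.043 0 0 0;0 0.095 0 0.043 0 0 0"}}

```text
time: 32.5
tool_pos: [0.6315, -0.0057, 0.092]
tool_rot: [-3.14, 0.859, -2.869]
contact_force: [-4.9, 3.6, 11.8]
opening: 0.0004
grip_force: 5.8
```

{"method": "apply_moves", "body": {"motion": "0 0.093 0 0.045 0 0 0;0 0.093 0 0.045 0 0 0;0 0.093 0 0.045 0 0 0;0 0.093 0 0.045 0 0 0"}}

```text
time: 33.0
tool_pos: [0.6307, -0.0058, 0.0883]
tool_rot: [-3.14, 0.86, -2.869]
contact_force: [-4.0, 5.5, 11.8]
opening: 0.0007
grip_force: 5.8
```

{"method": "apply_moves", "body": {"motion": "0 0.09 0.02 0.048 0 0 0;0 0.09 0.02 0.048 0 0 0;0 0.09 0.02 0.048 0 0 0;0 0.09 0.02 0.048 0 0 0"}}

```text
time: 33.5
tool_pos: [0.63, -0.0058, 0.0846]
tool_rot: [-3.139, 0.861, -2.869]
contact_force: [-1.9, 3.3, 11.6]
opening: 0.0003
grip_force: 5.9
```

{"method": "apply_moves", "body": {"motion": "0 0.09 0.02 0.05 0 0 0;0 0.09 0.02 0.05 0 0 0;0 0.09 0 0.05 0 0 0;0 0.09 0 0.05 0 0 0"}}

```text
time: 34.0
tool_pos: [0.6293, -0.0058, 0.0808]
tool_rot: [-3.139, 0.861, -2.869]
contact_force: [-2.7, 3.4, 11.2]
opening: 0.0007
grip_force: 6.0
```

{"method": "apply_moves", "body": {"motion": "0 0.088 0 0.052 0 0 0;0 0.088 0 0.052 0 0 0;0 0.088 0 0.052 0 0 0;0 0.088 0 0.052 0 0 0"}}

```text
time: 34.5
tool_pos: [0.6289, -0.0059, 0.077]
tool_rot: [-3.138, 0.862, -2.868]
contact_force: [-1.6, 3.8, 12.5]
opening: 0.0004
grip_force: 6.1
```

{"method": "apply_moves", "body": {"motion": "0 0.085 0 0.055 0 0 0;0 0.085 0 0.055 0 0 0;0 0.085 0 0.055 0 0 0"}}

```text
time: 34.88
tool_pos: [0.6288, -0.0059, 0.0748]
tool_rot: [-3.138, 0.864, -2.868]
contact_force: [-5.6, 1.9, 20.6]
opening: 0.0002
grip_force: 10.7
```

The stop is reached (force jumped from 12 to 21 N). A touch firmer, then hold.

{"method": "apply_moves", "body": {"motion": "0 0.04 0 0.025 0 0 0;0 0.03 0 0.02 0 0 0;0 0 0 0 0 0 0"}}

```text
time: 35.25
tool_pos: [0.6289, -0.0059, 0.0747]
tool_rot: [-3.138, 0.865, -2.867]
contact_force: [-7.4, 2.2, 21.5]
opening: -0.0
grip_force: 11.5
```

{"method": "apply_moves", "body": {"motion": "0 0.045 0 0.03 0 0 0;0 0.03 0 0.02 0 0 0;0 0 0 0 0 0 0;0 0 0 0 0 0 0;0 0 0 0 0 0 0;0 0 0 0 0 0 0;0 0 0 0 0 0 0;0 0 0 0 0 0 0;0 0 0 0 0 0 0;0 0 0 0 0 0 0;0 0 0 0 0 0 0;0 0 0 0 0 0 0;0 0 0 0 0 0 0;0 0 0 0 0 0 0;0 0 0 0 0 0 0;0 0 0 0 0 0 0;0 0 0 0 0 0 0;0 0 0 0 0 0 0;0 0 0 0 0 0 0;0 0 0 0 0 0 0"}}

```text
time: 37.75
tool_pos: [0.6289, -0.0058, 0.0745]
tool_rot: [-3.137, 0.867, -2.867]
contact_force: [-10.6, 2.6, 26.5]
opening: 0.0005
grip_force: 13.9
```

{"method": "apply_moves", "body": {"motion": "0 0 0 0 0 0 0;0 0 0 0 0 0 0;0 -0.06 0 -0.04 0 0 0;0 -0.08 0 -0.055 0 0 0;0 -0.085 0 -0.055 0 0 0;0 -0.13 0 -0.08 0 0 0;0 -0.13 0 -0.08 0 0 0;0 -0.13 0 -0.08 0 0 0;0 -0.13 0 -0.08 0 0 0;0 -0.13 0 -0.075 0 0 0;0 -0.13 0 -0.075 0 0 0;0 -0.135 0 -0.075 0 0 0;0 -0.135 0 -0.075 0 0 0;0 -0.135 0 -0.075 0 0 0"}}

```text
time: 39.5
tool_pos: [0.6306, -0.0056, 0.0881]
tool_rot: [-3.139, 0.86, -2.869]
contact_force: [-2.3, 1.7, 11.5]
opening: 0.0005
grip_force: 5.6
```

Contact is kept and the pedal is rising under control.

{"method": "apply_moves", "body": {"motion": "0 -0.135 0 -0.07 0 0 0;0 -0.135 0 -0.07 0 0 0;0 -0.135 0 -0.07 0 0 0;0 -0.14 0 -0.065 0 0 0;0 -0.14 0 -0.065 0 0 0;0 -0.14 0 -0.065 0 0 0;0 -0.14 0 -0.06 0 0 0;0 -0.14 0 -0.06 0 0 0;0 -0.14 0 -0.06 0 0 0;0 -0.145 0 -0.06 0 0 0;0 -0.145 0 -0.06 0 0 0;0 -0.145 0 -0.06 0 0 0;0 0 0 0 0 0 0"}}

```text
time: 41.12
tool_pos: [0.6348, -0.005, 0.1049]
tool_rot: [-3.138, 0.858, -2.871]
contact_force: [-5.8, -0.9, 10.3]
opening: 0.0001
grip_force: 5.3
```

{"method": "apply_moves", "body": {"motion": "0 -0.145 0 -0.06 0 0 0;0 -0.145 0 -0.06 0 0 0;0 -0.145 0 -0.06 0 0 0;0 -0.145 0 -0.06 0 0 0;0 -0.145 0 -0.06 0 0 0;0 -0.145 0 -0.06 0 0 0;0 -0.1 0 -0.045 0 0 0;0 -0.1 0 -0.045 0 0 0;0 0 0 0 0 0 0"}}

```text
time: 42.25
tool_pos: [0.6387, -0.0044, 0.116]
tool_rot: [-3.138, 0.858, -2.871]
contact_force: [-4.5, -2.8, 8.4]
opening: 0.0002
grip_force: 4.2
```

{"method": "apply_moves", "body": {"motion": "0 -0.08 0 -0.045 0 0 0;0 -0.08 0 -0.045 0 0 0;0 -0.08 0 -0.055 0 0 0;0 -0.08 0 -0.055 0 0 0;0 -0.08 0 -0.06 0 0 0;0 -0.08 0 -0.065 0 0 0;0 -0.08 0 -0.07 0 0 0;0 -0.08 0 -0.07 0 0 0;0 0 0 0 0 0 0"}}

```text
time: 43.38
tool_pos: [0.6382, -0.0035, 0.122]
tool_rot: [-3.14, 0.854, -2.872]
contact_force: [-0.3, 0.3, 0.4]
opening: 0.0007
grip_force: 0.0
```

The pedal is back up and free of force. Retreating the way I came in.

{"method": "apply_moves", "body": {"motion": "0 -0.3 0 -0.27 0 0 0;0 -0.38 0 -0.32 0 0 0;0 0.5 0 -0.9 0 0 0;0 1.2 0 -2 0 0 0;0 1.3 0 -2 0 0 0;0 1.3 0 -2 0 0 0;0 1.2 0 -2 0 0 0;0 0.9 0 -1.5 0 0 0;0 -0.5 0 -1 0 0 0;0 -1 0 -2 0 0 0;0 -1 0 -2 0 0 0;0 -0.5 0 -1 0 0 0;0 0 0 0 0 0 0;0 0 0 0 0 0 0"}}

```text
time: 45.12
tool_pos: [0.4973, -0.0422, 0.2129]
tool_rot: [-3.14, 0.855, -2.872]
contact_force: [-0.3, 0.1, -1.2]
opening: 0.0004
grip_force: 0.0
```

Run:
```python
from h import *
np.set_printoptions(precision=4,suppress=True)
s=robot.observe();print(s['time'],s['tool_pos'],s['contact_force'])
p=robot.read_camera('scene')
for k in('cal_arm','shaft_top','pad_top','spanner','driver','pulley','mug','brake_pad','jar'):
    for e in robot.search_frame(k,p)[:2]: print(k,e['centre'],round(e['score'],2),proj(p,e['centre'])[0].round())
for e in robot.trace('pad_top',p)[:1]:
    v=np.argwhere(e['pixels']);print(v.min(0),v.max(0),v.mean(0),len(v))
a=cv2.cvtColor(cv2.imread('pics/scene.png'),cv2.COLOR_BGR2RGB).astype(int);d=np.abs(a-p['img']).max(2)>40
print('pad area diff',d[240:300,320:380].sum())
```

```text
45.125 [ 0.4973 -0.0422  0.2129] [-0.318   0.1123 -1.2085]
cal_arm [0.4791, -0.3592, 0.119] 0.93 [177. 265.]
cal_arm [0.4069, 0.5234, 0.0383] 0.79 [419. 148.]
shaft_top [0.5301, -0.3584, 0.1296] 0.46 [183. 276.]
pad_top [0.7101, 0.0068, 0.0881] 0.67 [344. 268.]
spanner [0.3082, -0.2511, 0.0067] 0.93 [198. 233.]
spanner [0.7103, 0.0091, 0.0871] 0.44 [345. 268.]
driver [0.2804, 0.1999, 0.0143] 0.67 [319. 169.]
pulley [0.4138, 0.1335, 0.0253] 0.77 [324. 198.]
pulley [0.3082, -0.2499, 0.0055] 0.63 [198. 233.]
mug [0.4196, -0.1438, 0.0627] 0.66 [244. 229.]
brake_pad [0.4063, -0.0163, 0.0185] 0.59 [281. 218.]
brake_pad [0.2836, 0.1959, 0.016] 0.51 [319. 169.]
jar [0.7532, -0.2432, 0.0717] 0.75 [269. 331.]
jar [0.7117, 0.0106, 0.0849] 0.24 [346. 269.]
[232 313] [304 374] [268.7527 345.216 ] 1023
pad area diff 0
```

```bash
python3 -c "
from cell import robot
print(robot.hand_in())"
```

```text
the job is handed in; nothing more can be done
None
```

The calibration arm is home on the shaft and released; the pedal was pushed onto its stop (about 26 N), held there about 2.9 s and eased back up, and the job is handed in at about 45 s.

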